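Put the stray craft supplies back in their drawers

ROBOT

A 6-joint arm with a two-finger parallel gripper is mounted at the origin on the work surface. World frame = base frame: x ahead of the robot, y to its left, z up, the work surface at z = 0. Lengths are in m, angles in degrees, forces in N, time in s.
With the tool pointing down it reaches from about 0.225 to 0.725 m from the base axis. Payload 3.1 kg.
Tool frame: the origin (TCP) lies at the very end of the fingers, on their centre line; the grasp point (between the pads) lies 19 mm behind it; y points along the fingers, x is the direction in which the jaws open and shut, and the axes are right-handed (so a half turn about y gives the same grasp; the last joint's range is limited). The gripper opens to 85 mm and grips with 20 to 120 N. Pads are 22 mm wide; open, the fingers measure 114 mm over their backs; the gripper's body (76 mm by 85 mm) begins 54 mm behind the grasp point. The pads swing forward as they close: fully open they stand 13 mm farther back than shut.
Start: joints at [58.224, 2.75, 5.684, 92.934, 0, 82.678], TCP at [0.217, 0.478, 0.231] pointing down, gripper open.
Joint ranges: [-166.93, 166.93], [-56.73, 111.36], [-69.38, 81.34], [-121.58, 131.49], [-85.45, 84.26], [-180, 180]. Speed limits (degrees/s): [159.86, 159.86, 180, 180, 180, 180].

INTERFACE

Orientations are given as [roll, pitch, yaw] about the fixed x, y, z axes, in that order (R = Rz(yaw) Ry(pitch) Rx(roll)).
In Python, from cell import monitor, viewer, job gives the robot as it stands.
- The arm moves only by the tool drive_tool, never from a script. Its argument "plan" is one flat list of numbers, 6 for each row, row after row: the shift along the tool's x, y, z in units of 40 mm (1.0 is 40 mm), then the turn, a rotation vector about the tool's x, y, z in rad. In form: [x, y, z, wx, wy, wz, x, y, z, wx, wy, wz, ...]. A call has 1 to 5 rows; each row is the pose to reach, as a shift and turn from the pose commanded when the call began, along the tool's axes at that moment; what a row does not reach only later rows make up. A row lasts 1/12 s, in which the tool goes at most 41.7 mm and 7.16 degrees, less where a joint would pass 70% of its speed; a pose out of reach is approached as far as the arm can. A call with a gripper value outside its range is refused whole. "hand" is the closure, from -1 (fully open) to 1 (shut), set as the call begins (left out, the last holds). The fingers move at their own pace and stop on an object; the grip force is fixed at half the most. Time passes only in rows, so rows that repeat a pose let the fingers close. It gives the time, the measured TCP pose, the force and the opening at its end, in the units of the state.
- monitor.sense(): the state, without advancing time (a new reading comes with each control period).
- viewer.get_image(name): name is "scene" or "top" or "wrist"; returns the picture (480x640x3 uint8, red, green, blue); there is no depth.
- viewer.camera_model(name): a dict with "fx", "fy", "cx", "cy" (pixels), "R" (3x3) and "t" (3): a world point X has camera coordinates R X + t. Camera axes: x right, y down, z forward; pixel columns grow to the right and rows downward; lengths in m; the calibration is good to about 2 mm. The wrist camera is an equidistant fisheye: a pixel r from the principal point sees the ray r / f radians off the axis. A picture is of the moment at which its call begins: read the wrist's pose just before it. camera_model takes no time and is no camera call; for the wrist camera it gives the pose at the moment of the call.
- job.job_done(): hands the job in, once; it reports no verdict.
The state is a dict: "time": time; "qpos": joint angles; "qd": joint speeds; "tau": joint torques, N m; "ee_pos": TCP position; "tool_rot": TCP orientation; "force": force on the tool from outside, world axes, zero at the start; "wrist_torque": the same for the moment, N m; "gripper_width": finger opening in m.
Only numpy, scipy, OpenCV 4.12 (cv2) and the standard library are available. Lean on these libraries where they do the work, as an engineer would, in place of code of your own. Each camera call takes 0.05 s, during which the arm holds its last target.

TASK

Clear up the craft bench: put the red and green spools of thread, the yellow and blue bottles of paint and the dark-handled rubber stamp back into the three pulled-out drawers, each in the drawer that already holds its own kind. Leave each standing upright on the floor of the empty front bay, let go and at rest, and do not push the button jar or the tape measure about or knock them over.

Things in the scene. Friction and masses are not known exactly. Their poses are not given: they have to be found in the camera images.
- red_spool: Spool of RED sewing thread, standing upright on the bench, 64 mm tall: a white foot disc 42 mm across and 4 mm thick, then a straight wound part 40 mm across from 4 to 50 mm height, tapering to a 17 mm white tube end with a dark hole. 45 g. Origin: centre of its underside, z up.
- green_spool: Spool of GREEN sewing thread, standing upright on the bench, 64 mm tall: a white foot disc 42 mm across and 4 mm thick, then a straight wound part 40 mm across from 4 to 50 mm height, tapering to a 17 mm white tube end with a dark hole. 45 g. Origin: centre of its underside, z up.
- yellow_paint: Closed bottle of YELLOW craft paint, standing upright on the bench, 102 mm tall: straight round body 36 mm across up to 70 mm height (paper band around it), shoulder up to 82 mm, white cap 24 mm across on top. 80 g. Origin: centre of its underside, z up.
- blue_paint: Closed bottle of BLUE craft paint, standing upright on the bench, 102 mm tall: straight round body 36 mm across up to 70 mm height (paper band around it), shoulder up to 82 mm, white cap 24 mm across on top. 80 g. Origin: centre of its underside, z up.
- stamp: Rubber stamp standing on its face on the bench, 70 mm tall: wooden block 46 mm (x) by 32 mm (y), 22 mm high including the black rubber, with a dark turned wooden handle about 24 mm across on it, from 22 to 70 mm height. 50 g. Origin: centre of its underside, z up.
- thread_drawer: The thread drawer. Open box, fixed, 190 (x) x 170 mm (y), clear walls 50 mm high, floor 4 mm thick; white 54 mm high front with pull lip at -x, facing the robot within 15 degrees. 40 mm high partition at x +35 mm; behind it (x about +64) stand three spools (purple, cream, brown), 64 mm tall. Empty front bay: x -92 to +33, y -82 to +82 mm. Origin: centre of underside.
- paint_drawer: The paint drawer. Open box, fixed, 190 (x) x 170 mm (y), clear walls 50 mm high, floor 4 mm thick; white 54 mm high front with pull lip at -x, facing the robot within 15 degrees. 40 mm high partition at x +35 mm; behind it (x about +64) stand three paint bottles (orange, black, pink), 102 mm tall. Empty front bay: x -92 to +33, y -82 to +82 mm. Origin: centre of underside.
- stamp_drawer: The stamp drawer. Open box, fixed, 190 (x) x 170 mm (y), clear walls 50 mm high, floor 4 mm thick; white 54 mm high front with pull lip at -x, facing the robot within 15 degrees. 40 mm high partition at x +35 mm; behind it (x about +64) stand three pale-handled rubber stamps, 70 mm tall. Empty front bay: x -92 to +33, y -82 to +82 mm. Origin: centre of underside.
- button_jar: Bystander: round glass jar of buttons, 56 mm across, 64 mm tall, aluminium lid; stands loose among the things to be sorted. Origin: centre of its underside.
- tape_measure: Bystander: round pink retractable tape measure lying flat, 54 mm across, 18 mm high, small steel tab at its edge (at +x); lies loose among the things to be sorted. Origin: centre of its underside.

How it is judged:
By the outcome, as a careful person would: the job done as asked, in the order asked, and still so for the second after the job is handed in, with the robot touching nothing.
It also fails if it takes over 128 s, if anything falls off the work surface, if the arm or the gripper's body presses on something with over 40 N, if the wrist force passes 120 N, or if a joint passes its speed limit or range.

## Working session

There is one attempt and no reset: what is moved stays moved. The work goes in short steps, Python scripts to look and compute and a tool call to move; the robot and the scene stay as the last step left them, time stands still between calls to the robot, and variables do not carry over. Pictures are saved under pics/ and viewed, and the job is handed in when it is done.

Besides the shell and the picture viewer there is one more tool, called after "Request:" as name(argument=value, ...) on one line, values as JSON. drive_tool: Moves the arm, as the interface text tells. Its arguments: {"type":"object","properties":{"plan":{"type":"array"},"hand":{"type":"number"}},"required":["plan"]}

```bash
mkdir -p pics; ls; python3 - <<'E'
from cell import monitor, viewer, job
import cv2,json
s=monitor.sense(); print(s)
for n in ("scene","top","wrist"):
    m=viewer.camera_model(n); print(n,m)
    im=viewer.get_image(n); cv2.imwrite(f"pics/{n}0.png",im[:,:,::-1])
E
```

```text
pics
{'time': 0.0, 'qpos': array([ 5.82242858e+01,  2.79320468e+00,  5.58858948e+00,  9.29331277e+01,
       -1.18648121e-04,  8.26759691e+01]), 'qd': array([ 0.0092747 , -0.07104046, -0.00120068,  0.00636194, -0.04274944,
        0.04184039]), 'tau': array([-1.28097649e-04, -3.38783419e+01,  3.20015287e+01,  2.03109125e-02,
       -7.59702607e-05,  6.06242992e-06]), 'ee_pos': array([0.21700369, 0.47736383, 0.23008788]), 'tool_rot': array([-89.9825581 ,   0.13663418,  65.54833764]), 'force': array([ 0.42413496, -0.61158024, -0.38591878]), 'wrist_torque': array([-0.03006909, -0.01430364, -0.00682131]), 'gripper_width': 0.08524874801503939}
scene {'fx': 441.1834064396608, 'fy': 441.1834064396608, 'cx': 319.3508486096251, 'cy': 235.14359314630346, 'R': array([[ 0.297714  ,  0.95464148,  0.00510059],
       [ 0.8256403 , -0.2547942 , -0.50338654],
       [-0.47925407,  0.15407647, -0.86404628]]), 't': array([-0.14258466, -0.41004547,  1.19034939])}
top {'fx': 482.3874628104787, 'fy': 482.3874628104787, 'cx': 324.97370009568084, 'cy': 240.15842151223237, 'R': array([[ 7.30978568e-04, -9.99488281e-01, -3.19787810e-02],
       [-9.93424728e-01,  2.93528620e-03, -1.14449526e-01],
       [ 1.14484827e-01,  3.18521719e-02, -9.92914228e-01]]), 't': array([0.02061545, 0.54248155, 1.06503288])}
wrist {'fx': 371.64829954431775, 'fy': 371.64829954431775, 'cx': 320.27848292003597, 'cy': 245.61019231182183, 'R': array([[ 0.41396421,  0.91029248, -0.00111137],
       [ 0.87498588, -0.39757088,  0.2762917 ],
       [ 0.25106441, -0.1153473 , -0.96107318]]), 't': array([-0.52373048, -0.03539928,  0.37825307])}
```

View pics/scene0.png

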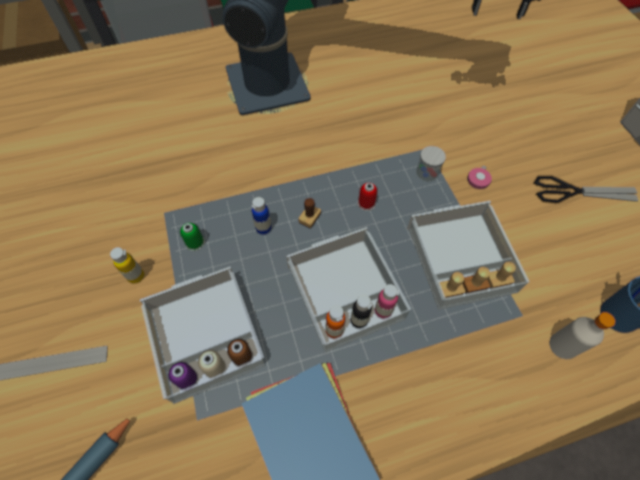

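View pics/top0.png

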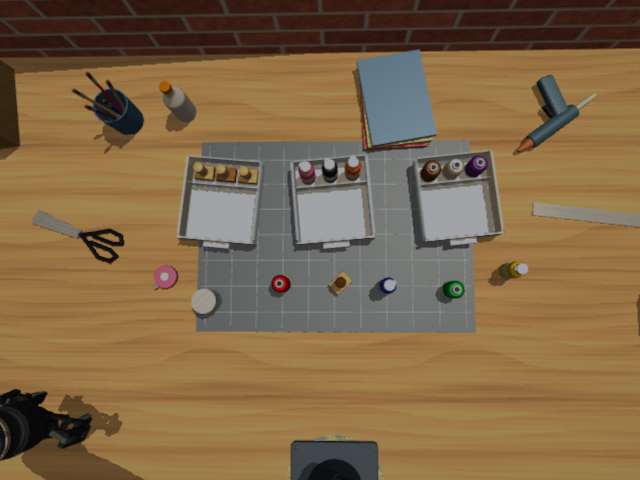

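View pics/wrist0.png

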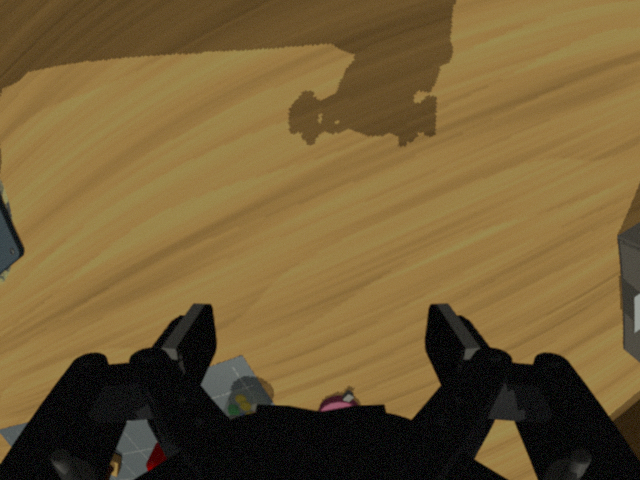

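The top view shows green at (454,290), blue (388,286), stamp (340,283), red (281,284), yellow (515,270), jar (204,301) and tape (165,277). The drawers run left to right: stamp (220,200), paint (332,203), thread (457,197). I'll zoom in on the drawers and measure.

```bash
cat > h.py <<'E'
import numpy as np, cv2
from cell import monitor, viewer, job
def cast(m,u,v,z):
    r=np.array([(u-m['cx'])/m['fx'],(v-m['cy'])/m['fy'],1.0]); R=np.array(m['R']);t=np.array(m['t'])
    C=-R.T@t; d=R.T@r
    return (C+d*(z-C[2])/d[2])[:2]
def proj(m,X):
    c=np.array(m['R'])@np.array(X)+m['t']; return m['cx']+m['fx']*c[0]/c[2], m['cy']+m['fy']*c[1]/c[2]
E
python3 - <<'E'
from h import *
im=cv2.imread('pics/top0.png'); hsv=cv2.cvtColor(im,cv2.COLOR_BGR2HSV)
sc=cv2.imread('pics/scene0.png'); hs=cv2.cvtColor(sc,cv2.COLOR_BGR2HSV)
mt=viewer.camera_model('top'); ms=viewer.camera_model('scene')
cv2.imwrite('pics/c1.png',cv2.resize(im[140:315,150:350],None,fx=4,fy=3.4,interpolation=cv2.INTER_CUBIC)[:600,:800])
c=im[140:310,270:540]; cv2.imwrite('pics/c2.png',cv2.resize(c,(800,504),interpolation=cv2.INTER_CUBIC))
rng={'red':((0,150,60),(6,255,255)),'green':((50,120,40),(75,255,255)),'blue':((105,150,40),(125,255,255)),'yellow':((24,170,90),(32,255,255)),'pink':((160,80,90),(176,255,255))}
for k,(a,b) in rng.items():
  for n,I,m in(('top',hsv,mt),('scene',hs,ms)):
    k_,l,st,ce=cv2.connectedComponentsWithStats(cv2.inRange(I,a,b))
    for i in range(1,k_):
        if st[i,4]>50: print(k,n,st[i],ce[i].round(1),'z.03',cast(m,*ce[i],.03).round(3))
E
```

```text
red top [272 275  18  17 162] [280.5 283.3] z.03 [0.445 0.12 ]
red scene [620   0  20   8 107] [630.6   2.6] z.03 [0.013 1.129]
red scene [360 185  17  23 219] [367.3 196.9] z.03 [0.45  0.119]
green top [446 281  18  17 182] [454. 289.] z.03 [ 0.432 -0.268]
green scene [180 223  23  26 332] [192.  237.1] z.03 [ 0.438 -0.264]
blue top [380 278  15  15  62] [384.5 286.2] z.03 [ 0.438 -0.114]
blue scene [252 207  16  14 133] [260.5 214.7] z.03 [ 0.426 -0.115]
yellow scene [114 255  18  16 110] [123.  263.4] z.03 [ 0.458 -0.405]
pink top [299 163  15  14  57] [308.6 171.3] z.03 [0.703 0.058]
pink top [155 266  22  22 327] [165.3 276.4] z.03 [0.461 0.384]
pink scene [468 169  23  19 283] [478.9 178.2] z.03 [0.476 0.377]
pink scene [378 291  20  18 189] [386.6 301.4] z.03 [0.69  0.069]
```

```bash
python3 - <<'E'
import cv2
im=cv2.imread('pics/top0.png')
cv2.imwrite('pics/c3.png',cv2.resize(im[260:315,260:360],(800,440),interpolation=cv2.INTER_CUBIC))
cv2.imwrite('pics/c4.png',cv2.resize(im[250:310,370:540],(800,282),interpolation=cv2.INTER_CUBIC))
E
```

```text
(no output)
```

View pics/c1.png

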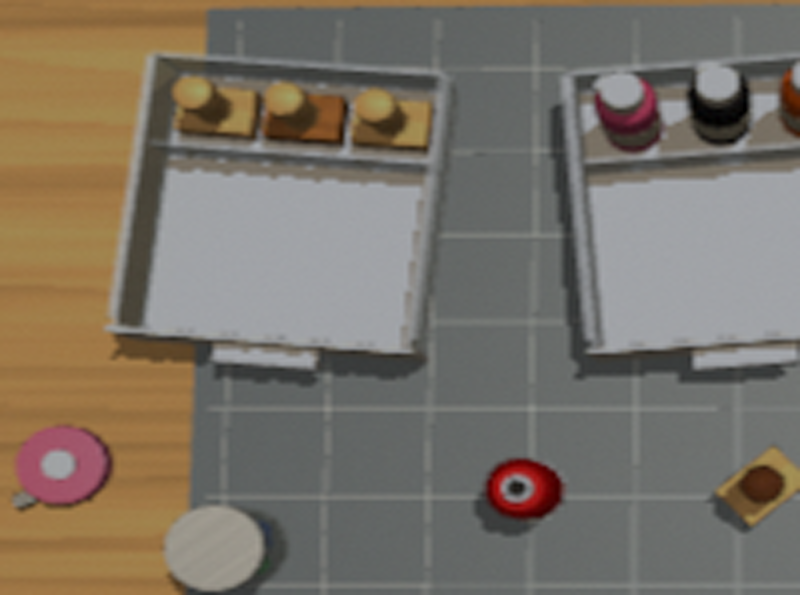

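View pics/c2.png

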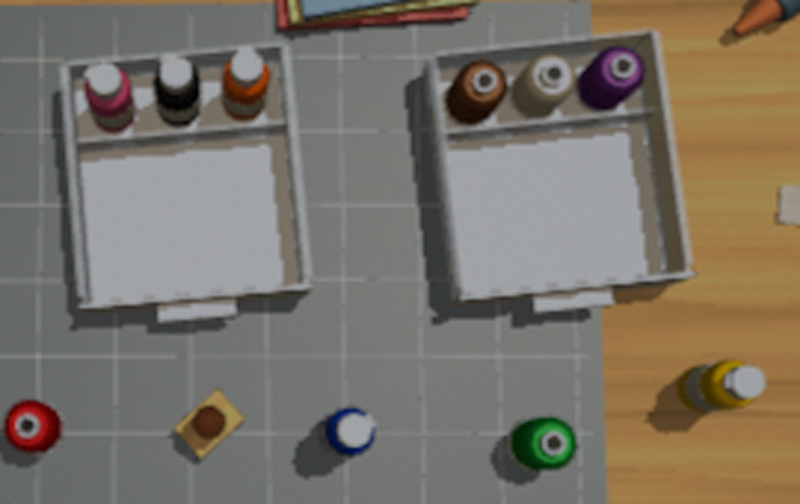

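View pics/c3.png

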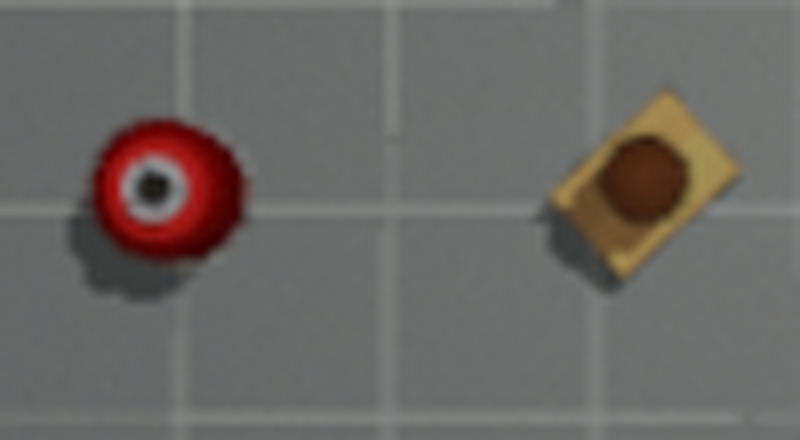

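View pics/c4.png

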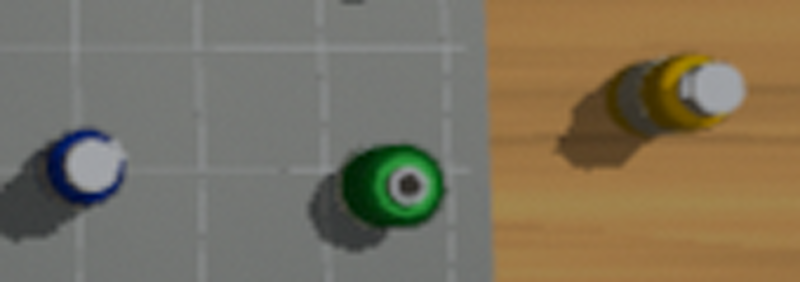

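Top-view pixels: red hole (279.4,283.5), green hole (456.9,289.3), blue cap (389.6,285.1), yellow cap (521.9,268.7), stamp handle (340.8,282.3). I can read all four rim corners on each drawer.

```bash
python3 - <<'E'
from h import *
mt=viewer.camera_model('top'); ms=viewer.camera_model('scene')
for k,u,v,z in [('red',279.4,283.5,.064),('green',456.9,289.3,.064),('yellow',521.9,268.7,.102),('blue',389.6,285.1,.102),('stamp',340.75,282.25,.07),('jar',203.5,301,.064)]:
    p=cast(mt,u,v,z); print(k,p.round(4),'scene px of top',np.round(proj(ms,[*p,z]),1))
D={'stamp':[(177,236.5),(256,243.5),(261.7,161.2),(187.5,156.2)],'paint':[(297,242.9),(374.6,237.8),(366.9,155.2),(291.3,161.9)],'thread':[(424.2,240.5),(503.9,232.7),(491.7,151.1),(415.1,159.2)]}
for k,c in D.items():
    P=np.array([cast(mt,*c[i],.054 if i<2 else .05) for i in range(4)])
    fl,fr,br,bl=P
    ctr=P.mean(0); ax=(bl+br-fl-fr)/2; yaw=np.arctan2(ax[1],ax[0]); e=np.array([np.cos(yaw),np.sin(yaw)]); n=np.array([-e[1],e[0]])
    print(k,ctr.round(4),'yaw',np.degrees(yaw).round(1),'len',np.linalg.norm(ax).round(3),'wid',np.linalg.norm(fl-fr).round(3),np.linalg.norm(bl-br).round(3))
    for dx,dy in [(-30,0),(-30,40),(-30,-40)]: print('  ',dx,dy,(ctr+e*dx/1000+n*dy/1000).round(4))
sc=cv2.imread('pics/scene0.png')
c=np.hstack([cv2.resize(sc[y-30:y+30,x-30:x+30],(260,260),interpolation=cv2.INTER_CUBIC) for x,y in[(370,190),(190,235),(125,262)]])
c2=np.hstack([cv2.resize(sc[y-30:y+30,x-30:x+30],(260,260),interpolation=cv2.INTER_CUBIC) for x,y in[(260,212),(309,208),(432,165)]])
cv2.imwrite('pics/c5.png',np.vstack([c,c2]))
E
```

```text
red [0.4435 0.1187] scene px of top [367.7 185.3]
green [ 0.431  -0.2663] scene px of top [186.  225.9]
yellow [ 0.4733 -0.3929] scene px of top [115.6 251.1]
blue [ 0.4392 -0.1177] scene px of top [256.9 200.4]
stamp [ 0.4461 -0.0155] scene px of top [307.6 199.9]
jar [0.4053 0.2852] scene px of top [431.7 154.4]
stamp [0.6351 0.2566] yaw -3.9 len 0.189 wid 0.18 0.172
   -30 0 [0.6052 0.2586]
   -30 40 [0.6079 0.2985]
   -30 -40 [0.6025 0.2187]
paint [0.6334 0.0028] yaw 4.5 len 0.189 wid 0.173 0.173
   -30 0 [6.035e-01 5.000e-04]
   -30 40 [0.6004 0.0403]
   -30 -40 [ 0.6067 -0.0394]
thread [ 0.6399 -0.2793] yaw 5.2 len 0.187 wid 0.176 0.173
   -30 0 [ 0.6101 -0.282 ]
   -30 40 [ 0.6064 -0.2421]
   -30 -40 [ 0.6137 -0.3218]
```

View pics/c5.png

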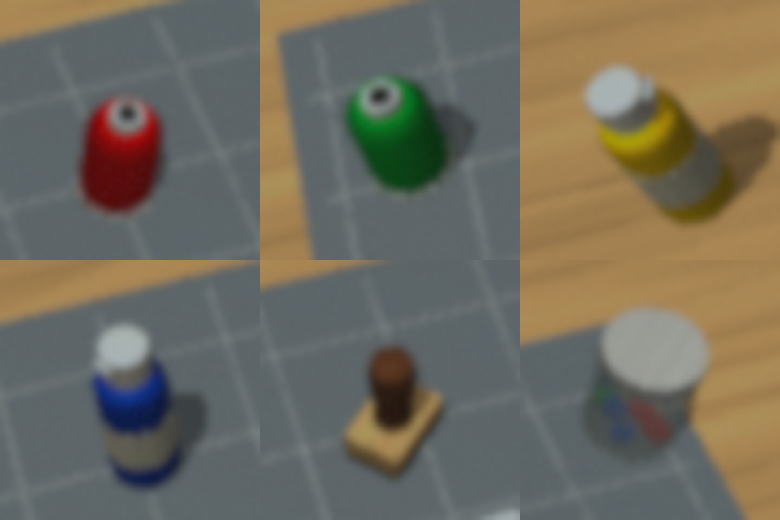

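The scene camera puts things about 1.6 px from the top-view prediction (roughly 4 mm), so I split the difference. First I move towards the red spool while turning the tool to yaw 0, with the jaws along world x.

Request:
drive_tool(plan=[-0.56,0,-0.87,0,0.1165,0,-1.12,0,-1.74,0,0.233,0,-1.68,0,-2.61,0,0.3495,0,-2.24,0,-3.48,0,0.466,0,-2.8,0,-4.35,0,0.5825,0], hand=-1)

```text
time: 0.57
ee_pos: [0.3297, 0.3023, 0.231]
tool_rot: [-90.0, 0.0, 31.9]
force: [1.4, -0.1, 0.4]
gripper_width: 0.0851
```

Request:
drive_tool(plan=[0.01,0,-1.04,0,0.113,0,0.01,0,-2.08,0,0.226,0,0.02,0,-3.12,0,0.339,0,0.03,0,-4.16,0,0.452,0,0.03,0,-5.2,0,0.5615,0])

```text
time: 0.98
ee_pos: [0.4417, 0.1266, 0.2311]
tool_rot: [-90.0, -0.0, -0.3]
force: [0.3, 0.9, -0.5]
gripper_width: 0.0851
```

Request:
drive_tool(plan=[0,0.8,-0.17,0,0,0,0,1.6,-0.17,0,0,0,0,1.6,-0.17,0,0,0])

```text
time: 1.23
ee_pos: [0.4349, 0.1197, 0.1581]
tool_rot: [-90.1, 1.0, -0.2]
force: [-1.9, 0.2, -1.8]
gripper_width: 0.0853
```

Request:
drive_tool(plan=[0,0,0,0,0,0,0,0,0,0,0,0])

```text
time: 1.4
ee_pos: [0.4416, 0.1221, 0.1688]
tool_rot: [-90.0, -0.1, 0.0]
force: [0.3, 0.4, 0.0]
gripper_width: 0.0854
```

```bash
python3 - <<'E'
from h import *
s=monitor.sense();print(s['ee_pos'],s['tool_rot'],s['qd'],s['time'])
cv2.imwrite('pics/w1.png',viewer.get_image('wrist')[:,:,::-1])
cv2.imwrite('pics/t1.png',viewer.get_image('top')[:,:,::-1])
E
```

```text
[0.44159299 0.12213434 0.1687565 ] [-8.99825134e+01 -8.70245350e-02  4.28974884e-02] [ 6.01231116e-01 -8.26956723e-01  3.18305058e+00 -3.60114374e-01
 -2.54671860e-03 -4.02472461e-02] 1.4
```

View pics/w1.png

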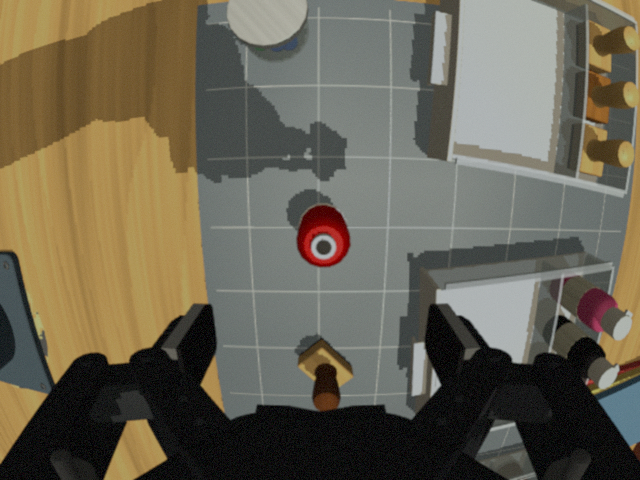

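The wrist view shows the red spool's hole at (323,246) and the stamp handle top near (326,400).

```bash
cat >> h.py <<'E'
def fcast(m,u,v,z):
    x,y=(u-m['cx'])/m['fx'],(v-m['cy'])/m['fy']; th=np.hypot(x,y)
    r=np.array([x/th*np.sin(th),y/th*np.sin(th),np.cos(th)]) if th>1e-9 else np.array([0,0,1.])
    R=np.array(m['R']); C=-R.T@np.array(m['t']); d=R.T@r
    return (C+d*(z-C[2])/d[2])[:2]
E
python3 - <<'E'
from h import *
m=viewer.camera_model('wrist')
print(fcast(m,323,246,.064), fcast(m,326,402,.07),fcast(m,267,18,.064))
print('paint lip front edge', fcast(m,415,370,.05))
E
```

```text
[0.4450998  0.12067859] [ 0.44808746 -0.01228681] [0.40729317 0.27958123]
paint lip front edge [0.52618338 0.00392561]
```

Request:
drive_tool(plan=[0.09,1.0,-0.03,0,0,0,0.09,2.0,-0.03,0,0,0,0.09,3.0,-0.03,0,0,0,0.09,3.7,-0.03,0,0,0,0.09,3.87,-0.03,0,0,0])

```text
time: 1.92
ee_pos: [0.4423, 0.1208, 0.0096]
tool_rot: [-90.0, 0.3, 0.1]
force: [-1.8, 0.0, -0.7]
gripper_width: 0.0855
```

Request:
drive_tool(plan=[0,0,0,0,0,0,0,0,0,0,0,0,0,0,0,0,0,0,0,0,0,0,0,0,0,0,0,0,0,0], hand=1)

```text
time: 2.33
ee_pos: [0.448, 0.121, 0.0162]
tool_rot: [-89.9, -0.4, 0.0]
force: [-0.6, -0.2, 6.1]
gripper_width: 0.0387
```

Request:
drive_tool(plan=[0,0,0,0,0,0,0,0,0,0,0,0,0,0,0,0,0,0])

```text
time: 2.58
ee_pos: [0.448, 0.121, 0.0162]
tool_rot: [-89.9, -0.4, 0.0]
force: [-0.2, 0.8, 5.5]
gripper_width: 0.0388
```

Request:
drive_tool(plan=[0,-0.9,0,0,0,0,0,-1.9,0,0,0,0,0.2,-2.8,-0.4,0,0,0,0.5,-3.4,-1.2,0,0,0,0.9,-3.5,-2.1,0,0,0])

```text
time: 3.0
ee_pos: [0.4849, 0.0366, 0.1609]
tool_rot: [-90.0, -0.8, 0.2]
force: [1.6, 0.9, 0.2]
gripper_width: 0.0386
```

Request:
drive_tool(plan=[0.4,0,-0.9,0,0,0,0.8,0,-1.8,0,0,0,1.2,0,-2.7,0,0,0,1.6,0,-3.6,0,0,0,2.0,0,-4.5,0,0,0])

```text
time: 3.42
ee_pos: [0.5619, -0.1458, 0.1543]
tool_rot: [-90.1, -0.2, -0.0]
force: [0.5, 0.4, 0.4]
gripper_width: 0.0389
```

Request:
drive_tool(plan=[0.4,0,-0.9,0,0,0,0.8,0,-1.7,0,0,0,1.1,0,-2.3,0,0,0,1.17,0,-2.47,0,0,0,1.17,0,-2.47,0,0,0])

```text
time: 3.83
ee_pos: [0.6082, -0.2449, 0.153]
tool_rot: [-90.1, -0.1, -0.2]
force: [0.4, -0.1, 0.0]
gripper_width: 0.0385
```

Request:
drive_tool(plan=[0,0,0,0,0,0,0,0,0,0,0,0])

```text
time: 4.0
ee_pos: [0.6074, -0.2411, 0.1533]
tool_rot: [-90.0, -0.0, 0.1]
force: [0.6, 0.1, -0.9]
gripper_width: 0.039
```

```bash
python3 - <<'E'
from h import *
s=monitor.sense();print(s['ee_pos'],s['tool_rot'],s['gripper_width'],s['qpos'])
cv2.imwrite('pics/w2.png',viewer.get_image('wrist')[:,:,::-1])
cv2.imwrite('pics/s2.png',viewer.get_image('scene')[:,:,::-1])
E
```

```text
[ 0.60740847 -0.24108802  0.1532861 ] [-8.99759201e+01 -2.04685313e-02  5.76085782e-02] 0.03897926715565667 [-2.75394224e+01  2.20220355e+01  1.92514453e+01  8.72224250e+01
  3.08223651e-02  6.24029666e+01]
```

View pics/w2.png

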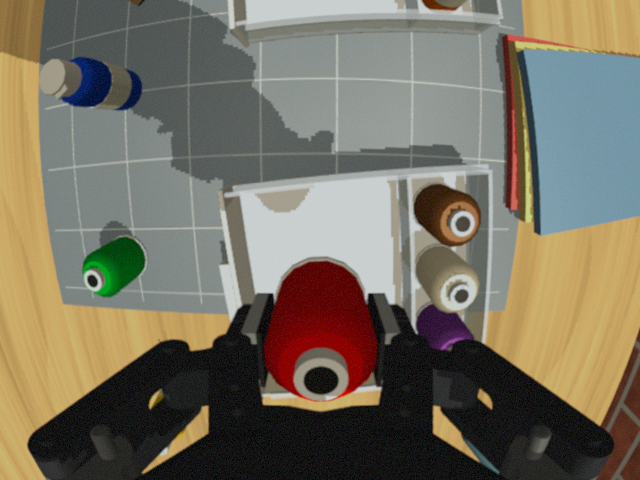

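View pics/s2.png

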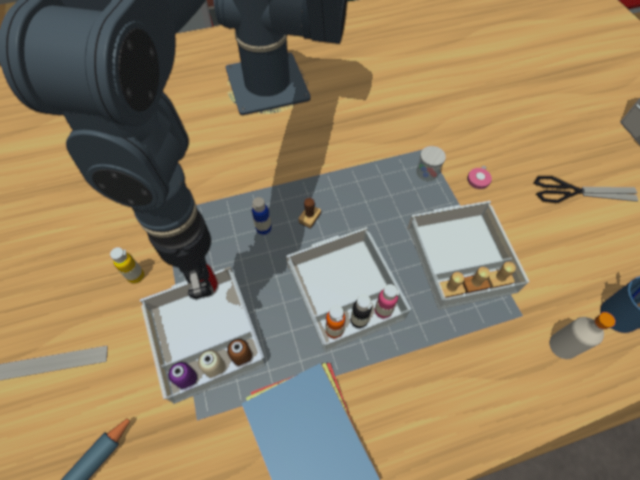

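Red is firmly held above the thread bay, and I can see the bay floor and both walls on either side. Lowering it now.

```bash
python3 - <<'E'
from h import *
m=viewer.camera_model('wrist')
for n,u,v,z in [('front-left corner',222,190,.054),('lip',222,265,.05),('part top front',398,183,.04),('part2',405,255,.04),('brown',462,223,.064),('cream',459,294,.064),('back left',490,170,.05),('green',93,281,.064),('blue',55,78,.102)]:
    print(n,fcast(m,u,v,z).round(4))
E
```

```text
front-left corner [ 0.5413 -0.2018]
lip [ 0.5367 -0.256 ]
part top front [ 0.6613 -0.1988]
part2 [ 0.6693 -0.2514]
brown [ 0.7021 -0.2216]
cream [ 0.706  -0.2732]
back left [ 0.7269 -0.1857]
green [ 0.4321 -0.2661]
blue [ 0.4433 -0.1194]
```

Request:
drive_tool(plan=[0,1.0,0,0,0,0,0,2.0,0,0,0,0,0,2.8,0,0,0,0,0,3.2,0,0,0,0,0,3.28,0,0,0,0])

```text
time: 4.52
ee_pos: [0.6055, -0.2398, 0.0191]
tool_rot: [-89.9, 0.2, 0.1]
force: [-0.4, -0.2, 1.3]
gripper_width: 0.0387
```

Request:
drive_tool(plan=[0,0,0,0,0,0,0,0,0,0,0,0])

```text
time: 4.68
ee_pos: [0.6075, -0.2413, 0.0217]
tool_rot: [-90.0, -0.0, 0.1]
force: [-0.2, -0.1, 0.3]
gripper_width: 0.0382
```

Request:
drive_tool(plan=[0,0.04,0,0,0,0,0,0.04,0,0,0,0])

```text
time: 4.85
ee_pos: [0.6081, -0.2422, 0.0205]
tool_rot: [-90.0, -0.1, 0.0]
force: [-0.4, -0.4, -0.2]
gripper_width: 0.0384
```

Request:
drive_tool(plan=[0,0,0,0,0,0,0,0,0,0,0,0,0,0,0,0,0,0,0,0,0,0,0,0], hand=-0.35)

```text
time: 5.18
ee_pos: [0.6077, -0.2425, 0.02]
tool_rot: [-90.0, -0.0, -0.0]
force: [-0.6, 0.3, 0.4]
gripper_width: 0.0578
```

Request:
drive_tool(plan=[0,-0.9,0,0,0,0,0,-1.9,0,0,0,0,0,-2.9,0,0,0,0,-0.5,-3.6,-0.1,0,0,0,-1.4,-3.6,-0.2,0,0,0])

```text
time: 5.6
ee_pos: [0.5575, -0.2527, 0.1728]
tool_rot: [-90.5, -0.9, 0.1]
force: [0.4, -1.4, 1.9]
gripper_width: 0.0578
```

Request:
drive_tool(plan=[-1.0,0,-0.2,0,0,0,-2.0,0,-0.38,0,0,0,-2.8,0,-0.38,0,0,0,-2.98,0,-0.38,0,0,0,-2.98,0,-0.38,0,0,0], hand=-1)

```text
time: 6.02
ee_pos: [0.4306, -0.2656, 0.164]
tool_rot: [-90.0, -0.0, -0.1]
force: [1.2, -0.7, 0.3]
gripper_width: 0.0855
```

Request:
drive_tool(plan=[0,0,0,0,0,0,0,0,0,0,0,0])

```text
time: 6.18
ee_pos: [0.4337, -0.2658, 0.1641]
tool_rot: [-90.0, -0.1, 0.0]
force: [0.6, 0.3, 0.4]
gripper_width: 0.0851
```

```bash
python3 - <<'E'
from h import *
s=monitor.sense();print(s['ee_pos'],s['tool_rot'],s['gripper_width'])
cv2.imwrite('pics/w3.png',viewer.get_image('wrist')[:,:,::-1])
E
```

```text
[ 0.43371783 -0.26579134  0.16409463] [-9.00390853e+01 -9.45232757e-02  3.49746587e-02] 0.08514077218542512
```

View pics/w3.png

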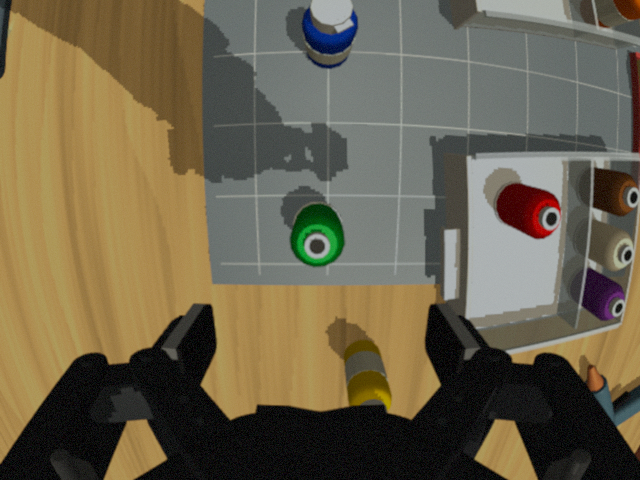

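Red stands upright in the thread bay at (550,215), and the green hole at (317,246) is centred. Grasping green.

Request:
drive_tool(plan=[0,1.0,-0.03,0,0,0,0,2.0,-0.03,0,0,0,0,2.9,-0.03,0,0,0,0,3.6,-0.03,0,0,0,0,3.75,-0.03,0,0,0])

```text
time: 6.65
ee_pos: [0.4295, -0.2632, 0.0074]
tool_rot: [-89.6, 0.5, 0.1]
force: [-0.5, 0.5, -0.9]
gripper_width: 0.0852
```

Request:
drive_tool(plan=[0,0,0,0,0,0,0,0,0,0,0,0,0,0,0,0,0,0,0,0,0,0,0,0,0,0,0,0,0,0], hand=1)

```text
time: 7.07
ee_pos: [0.4347, -0.2686, 0.017]
tool_rot: [-90.2, -0.3, 0.0]
force: [-0.1, 0.1, 3.7]
gripper_width: 0.0383
```

Request:
drive_tool(plan=[0,0,0,0,0,0,0,0,0,0,0,0])

```text
time: 7.23
ee_pos: [0.4347, -0.2686, 0.017]
tool_rot: [-90.2, -0.3, -0.0]
force: [0.8, -0.6, 6.4]
gripper_width: 0.0388
```

Request:
drive_tool(plan=[0,-0.9,0,0,0,0,0,-1.9,0,0,0,0,0.2,-2.9,0,0,0,0,0.8,-3.5,-0.2,0,0,0,1.6,-3.5,-0.5,0,0,0])

```text
time: 7.65
ee_pos: [0.4994, -0.289, 0.1635]
tool_rot: [-90.5, -0.6, -0.0]
force: [0.9, -1.2, 1.0]
gripper_width: 0.0387
```

Request:
drive_tool(plan=[0.9,0,-0.3,0,0,0,1.8,0,-0.6,0,0,0,2.6,0,-0.87,0,0,0,2.9,0,-0.87,0,0,0,2.9,0,-0.87,0,0,0])

```text
time: 8.07
ee_pos: [0.6146, -0.3216, 0.1519]
tool_rot: [-90.0, 0.0, 0.1]
force: [-0.7, -0.1, -0.1]
gripper_width: 0.0387
```

Request:
drive_tool(plan=[0,0,0,0,0,0,0,0,0,0,0,0])

```text
time: 8.23
ee_pos: [0.6116, -0.3214, 0.1542]
tool_rot: [-90.0, 0.0, -0.0]
force: [0.4, 0.2, 0.4]
gripper_width: 0.0387
```

Request:
drive_tool(plan=[0,1.0,0,0,0,0,0,2.0,0,0,0,0,0,2.7,0,0,0,0,0,3.1,0,0,0,0,0,3.25,0,0,0,0])

```text
time: 8.65
ee_pos: [0.6083, -0.3196, 0.0211]
tool_rot: [-89.8, 0.4, -0.0]
force: [-4.8, 2.4, 9.1]
gripper_width: 0.0384
```

Request:
drive_tool(plan=[0,0.04,0,0,0,0,0,0.06,0,0,0,0,0,0.06,0,0,0,0])

```text
time: 8.9
ee_pos: [0.6128, -0.3221, 0.0233]
tool_rot: [-90.1, -0.1, -0.0]
force: [0.6, -0.2, -0.5]
gripper_width: 0.0386
```

Request:
drive_tool(plan=[0,0,0,0,0,0,0,0,0,0,0,0,0,0,0,0,0,0,0,0,0,0,0,0], hand=-0.35)

```text
time: 9.23
ee_pos: [0.6127, -0.3218, 0.022]
tool_rot: [-90.0, -0.1, 0.0]
force: [-0.9, -0.3, 0.7]
gripper_width: 0.0576
```

Request:
drive_tool(plan=[0,-0.9,0,0,0,0,0,-1.9,0,0,0,0,0,-2.9,0,0,0,0,-0.3,-3.8,-0.1,0,0,0,-1.0,-4.2,-0.5,0,0,0])

```text
time: 9.65
ee_pos: [0.5766, -0.3407, 0.1961]
tool_rot: [-90.3, -0.6, 0.3]
force: [-0.0, -0.6, 1.6]
gripper_width: 0.0578
```

Request:
drive_tool(plan=[-0.8,0,-0.4,0,0,0,-1.7,0,-0.8,0,0,0,-2.3,0,-1.2,0,0,0,-2.44,0,-1.23,0,0,0,-2.44,0,-1.23,0,0,0], hand=-1)

```text
time: 10.07
ee_pos: [0.4731, -0.3918, 0.1898]
tool_rot: [-90.0, -0.0, -0.2]
force: [0.4, 0.3, 0.4]
gripper_width: 0.0853
```

Request:
drive_tool(plan=[0,0,0,0,0,0,0,0,0,0,0,0])

```text
time: 10.23
ee_pos: [0.4758, -0.3901, 0.1893]
tool_rot: [-90.0, -0.0, 0.1]
force: [0.3, -0.3, -0.3]
gripper_width: 0.0853
```

```bash
python3 - <<'E'
from h import *
s=monitor.sense();print(s['ee_pos'],s['tool_rot'],s['gripper_width'])
cv2.imwrite('pics/w4.png',viewer.get_image('wrist')[:,:,::-1])
E
```

```text
[ 0.4757945  -0.39010681  0.18925208] [-8.99808899e+01 -3.86318212e-02  6.61767799e-02] 0.08529775980176686
```

View pics/w4.png

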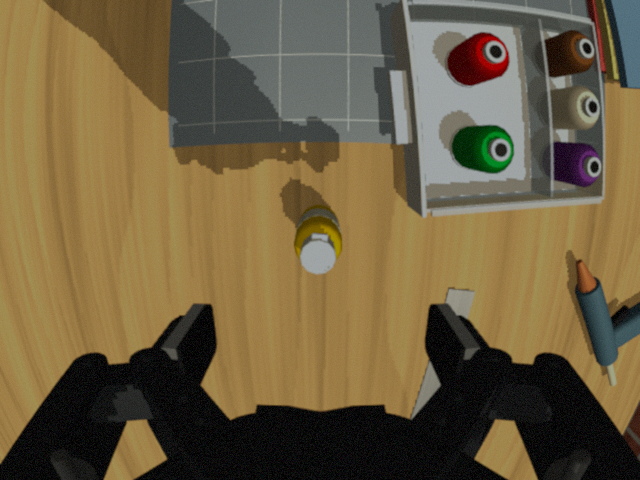

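Both spools stand upright in the thread bay. The yellow cap is at (318,256).

```bash
python3 - <<'E'
from h import *
m=viewer.camera_model('wrist'); print(fcast(m,318,256,.102), fcast(m,319,252,.082))
E
```

```text
[ 0.4740872  -0.39300413] [ 0.47469679 -0.39638817]
```

Request:
drive_tool(plan=[-0.04,0.8,-0.05,0,0,0,-0.04,1.7,-0.05,0,0,0,-0.04,2.5,-0.05,0,0,0,-0.04,3.1,-0.05,0,0,0,-0.04,3.5,-0.05,0,0,0])

```text
time: 10.7
ee_pos: [0.4728, -0.39, 0.0449]
tool_rot: [-89.8, 0.2, 0.1]
force: [0.4, -0.3, 0.3]
gripper_width: 0.0855
```

Request:
drive_tool(plan=[0,0.2,0,0,0,0,0,0.28,0,0,0,0,0,0.28,0,0,0,0])

```text
time: 10.95
ee_pos: [0.4736, -0.392, 0.0376]
tool_rot: [-90.0, 0.0, 0.1]
force: [-0.9, -0.3, 0.0]
gripper_width: 0.0856
```

Request:
drive_tool(plan=[0,0,0,0,0,0,0,0,0,0,0,0,0,0,0,0,0,0,0,0,0,0,0,0,0,0,0,0,0,0], hand=1)

```text
time: 11.37
ee_pos: [0.474, -0.3936, 0.0397]
tool_rot: [-90.1, -0.1, -0.0]
force: [0.9, -0.4, 5.6]
gripper_width: 0.0346
```

Request:
drive_tool(plan=[0,0,0,0,0,0,0,0,0,0,0,0])

```text
time: 11.53
ee_pos: [0.474, -0.3936, 0.0397]
tool_rot: [-90.1, -0.1, -0.0]
force: [0.8, 0.3, 5.8]
gripper_width: 0.0342
```

Request:
drive_tool(plan=[0,-0.9,0,0,0,0,0,-1.9,0,0,0,0,0,-2.9,0.1,0,0,0,0.2,-3.7,0.6,0,0,0,0.5,-4.0,1.5,0,0,0])

```text
time: 11.95
ee_pos: [0.4938, -0.3367, 0.2036]
tool_rot: [-90.4, -0.3, -0.3]
force: [0.9, 0.0, 0.2]
gripper_width: 0.0347
```

Request:
drive_tool(plan=[0.35,0,0.95,0,0,0,0.7,0,1.9,0,0,0,1.05,0,2.85,0,0,0,1.4,0,3.8,0,0,0,1.75,0,4.75,0,0,0])

```text
time: 12.37
ee_pos: [0.5628, -0.1408, 0.1972]
tool_rot: [-90.0, 0.1, -0.0]
force: [-0.1, -0.1, -0.6]
gripper_width: 0.0344
```

Request:
drive_tool(plan=[0.4,0,0.9,0,0,0,0.75,0,1.8,0,0,0,1.0,0,2.4,0,0,0,1.08,0,2.63,0,0,0,1.08,0,2.63,0,0,0])

```text
time: 12.78
ee_pos: [0.6062, -0.035, 0.1968]
tool_rot: [-90.0, 0.1, 0.2]
force: [-1.2, -0.7, -1.7]
gripper_width: 0.0346
```

Request:
drive_tool(plan=[0,0,0,0,0,0,0,0,0,0,0,0,0,0,0,0,0,0])

```text
time: 13.03
ee_pos: [0.6058, -0.0392, 0.1979]
tool_rot: [-90.0, 0.0, -0.1]
force: [-0.2, -0.4, -1.4]
gripper_width: 0.0349
```

```bash
python3 - <<'E'
from h import *
s=monitor.sense();print(s['ee_pos'],s['tool_rot'],s['gripper_width'])
cv2.imwrite('pics/w5.png',viewer.get_image('wrist')[:,:,::-1])
E
```

```text
[ 0.60580815 -0.0392259   0.19793848] [-9.00288806e+01  3.79116076e-02 -1.31424880e-01] 0.03490326575245902
```

View pics/w5.png

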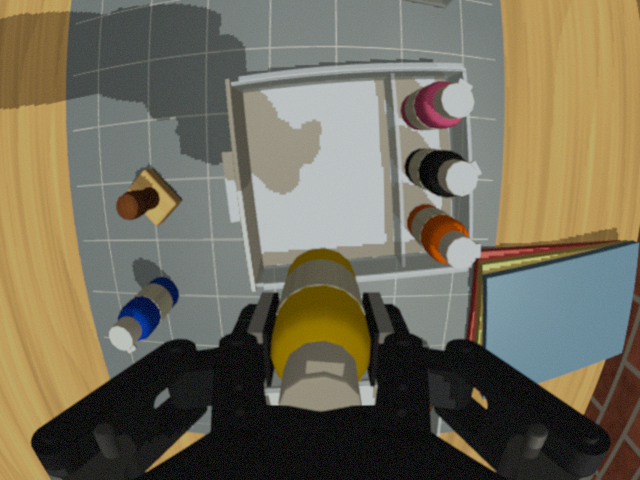

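```bash
python3 - <<'E'
from h import *
m=viewer.camera_model('wrist')
for n,u,v,z in [('FL',230,80,.054),('FR',258,288,.054),('BL',466,66,.05),('BR',476,268,.05),('black cap',462,178,.102)]: print(n,fcast(m,u,v,z).round(4))
E
```

```text
FL [0.5362 0.0813]
FR [ 0.553  -0.0886]
BL [0.7236 0.098 ]
BR [ 0.7427 -0.0737]
black cap [0.701  0.0092]
```

The paint drawer agrees with the top view to within about 4 mm. Lowering yellow.

Request:
drive_tool(plan=[0,0.9,0,0,0,0,0,1.8,0,0,0,0,0,2.7,0,0,0,0,0,3.3,0,0,0,0,0,3.65,0,0,0,0])

```text
time: 13.5
ee_pos: [0.6029, -0.0384, 0.0474]
tool_rot: [-89.9, 0.4, -0.1]
force: [-0.6, 0.7, -0.9]
gripper_width: 0.0346
```

Request:
drive_tool(plan=[0,0.1,0,0,0,0,0,0.15,0,0,0,0,0,0.15,0,0,0,0])

```text
time: 13.75
ee_pos: [0.6068, -0.0383, 0.0469]
tool_rot: [-90.0, -0.1, -0.1]
force: [-0.5, 0.7, -0.7]
gripper_width: 0.0349
```

Request:
drive_tool(plan=[0,0.03,0,0,0,0,0,0.03,0,0,0,0])

```text
time: 13.92
ee_pos: [0.6078, -0.038, 0.0469]
tool_rot: [-90.0, -0.2, -0.0]
force: [0.1, -0.3, -0.2]
gripper_width: 0.0346
```

Still about 3 mm above the floor, so I ease down a little more before letting go.

Request:
drive_tool(plan=[0,0.05,0,0,0,0,0,0.05,0,0,0,0,0,0.05,0,0,0,0])

```text
time: 14.17
ee_pos: [0.607, -0.0376, 0.0437]
tool_rot: [-90.0, -0.1, 0.0]
force: [0.0, -0.6, -0.3]
gripper_width: 0.0347
```

Request:
drive_tool(plan=[0,0.01,0,0,0,0,0,0.01,0,0,0,0,0,0.01,0,0,0,0,0,0.01,0,0,0,0], hand=-0.3)

```text
time: 14.5
ee_pos: [0.6063, -0.0375, 0.0426]
tool_rot: [-90.0, -0.0, 0.0]
force: [0.5, -0.1, -0.9]
gripper_width: 0.0559
```

Request:
drive_tool(plan=[0,-0.9,0,0,0,0,0,-1.9,0,0,0,0,0,-2.9,0,0,0,0,-0.3,-3.6,-0.1,0,0,0,-1.1,-3.8,-0.5,0,0,0])

```text
time: 14.92
ee_pos: [0.5675, -0.0569, 0.2009]
tool_rot: [-90.1, -0.7, 0.2]
force: [-1.1, -0.4, 1.5]
gripper_width: 0.0556
```

Request:
drive_tool(plan=[-0.9,0,-0.4,0,0,0,-1.8,0,-0.8,0,0,0,-2.6,0,-1.2,0,0,0,-3.0,0,-1.46,0,0,0,-3.03,0,-1.46,0,0,0], hand=-1)

```text
time: 15.33
ee_pos: [0.4385, -0.1172, 0.195]
tool_rot: [-90.1, 0.0, -0.2]
force: [0.6, 0.2, -0.6]
gripper_width: 0.0851
```

Request:
drive_tool(plan=[0,0,0,0,0,0,0,0,0,0,0,0])

```text
time: 15.5
ee_pos: [0.4418, -0.1158, 0.1947]
tool_rot: [-90.0, -0.1, -0.0]
force: [0.1, -0.4, -0.0]
gripper_width: 0.0854
```

```bash
python3 - <<'E'
from h import *
s=monitor.sense();print(s['ee_pos'],s['tool_rot'],s['gripper_width'])
cv2.imwrite('pics/w6.png',viewer.get_image('wrist')[:,:,::-1])
E
```

```text
[ 0.44177448 -0.11578577  0.1947048 ] [-8.99940123e+01 -6.82202687e-02 -5.76323178e-03] 0.08544763387377823
```

View pics/w6.png

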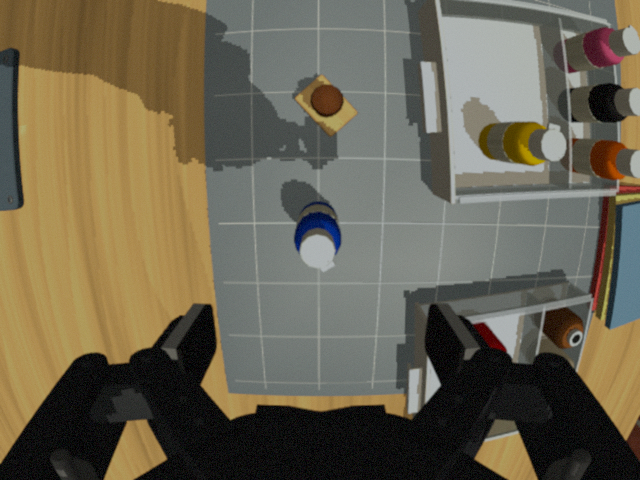

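Yellow stands upright in the paint bay. The blue cap is centred at (318,250).

Request:
drive_tool(plan=[-0.04,0.8,-0.02,0,0,0,-0.04,1.7,-0.02,0,0,0,-0.04,2.6,-0.02,0,0,0,-0.04,3.2,-0.02,0,0,0,-0.04,3.6,-0.02,0,0,0])

```text
time: 15.97
ee_pos: [0.4382, -0.115, 0.0465]
tool_rot: [-89.9, 0.3, 0.1]
force: [-0.0, 0.2, -0.9]
gripper_width: 0.0856
```

Request:
drive_tool(plan=[0,0.2,0,0,0,0,0,0.3,0,0,0,0,0,0.3,0,0,0,0])

```text
time: 16.22
ee_pos: [0.4398, -0.1162, 0.038]
tool_rot: [-90.0, 0.1, 0.1]
force: [0.1, -0.2, -0.7]
gripper_width: 0.0854
```

Request:
drive_tool(plan=[0,0,0,0,0,0,0,0,0,0,0,0,0,0,0,0,0,0,0,0,0,0,0,0,0,0,0,0,0,0], hand=1)

```text
time: 16.63
ee_pos: [0.4403, -0.1172, 0.0399]
tool_rot: [-90.1, -0.1, -0.0]
force: [-0.0, 0.0, 4.0]
gripper_width: 0.0349
```

Request:
drive_tool(plan=[0,0,0,0,0,0,0,0,0,0,0,0])

```text
time: 16.8
ee_pos: [0.4403, -0.1172, 0.0399]
tool_rot: [-90.1, -0.1, -0.0]
force: [-0.7, 0.6, 4.8]
gripper_width: 0.0342
```

Request:
drive_tool(plan=[0,-0.9,0,0,0,0,0,-1.9,0,0,0,0,0,-2.9,0.1,0,0,0,0.3,-3.7,0.4,0,0,0,0.9,-4.0,1.0,0,0,0])

```text
time: 17.22
ee_pos: [0.4769, -0.0788, 0.2045]
tool_rot: [-90.2, -0.4, -0.2]
force: [1.6, -0.3, -0.7]
gripper_width: 0.0348
```

Request:
drive_tool(plan=[0.7,0,0.7,0,0,0,1.4,0,1.4,0,0,0,2.1,0,2.1,0,0,0,2.8,0,2.7,0,0,0,3.17,0,2.97,0,0,0])

```text
time: 17.63
ee_pos: [0.6044, 0.0455, 0.1971]
tool_rot: [-89.9, -0.0, 0.2]
force: [-0.9, -0.6, -0.5]
gripper_width: 0.0349
```

Request:
drive_tool(plan=[0,0,0,0,0,0,0,0,0,0,0,0,0,0,0,0,0,0])

```text
time: 17.88
ee_pos: [0.6015, 0.0417, 0.1979]
tool_rot: [-90.0, 0.1, -0.0]
force: [0.0, -0.2, -1.2]
gripper_width: 0.0347
```

Request:
drive_tool(plan=[0,0.9,0,0,0,0,0,1.8,0,0,0,0,0,2.7,0,0,0,0,0,3.3,0,0,0,0,0,3.65,0,0,0,0])

```text
time: 18.3
ee_pos: [0.5982, 0.0409, 0.0481]
tool_rot: [-90.0, 0.4, -0.1]
force: [-0.9, 0.6, -1.2]
gripper_width: 0.0351
```

Request:
drive_tool(plan=[0,0.1,0,0,0,0,0,0.2,0,0,0,0,0,0.2,0,0,0,0,0,0.2,0,0,0,0])

```text
time: 18.63
ee_pos: [0.6035, 0.0416, 0.0465]
tool_rot: [-90.0, -0.2, -0.0]
force: [0.4, -0.1, -0.1]
gripper_width: 0.0346
```

Request:
drive_tool(plan=[0,0.05,0,0,0,0,0,0.05,0,0,0,0,0,0.05,0,0,0,0])

```text
time: 18.88
ee_pos: [0.6035, 0.042, 0.0439]
tool_rot: [-90.0, -0.2, 0.0]
force: [0.5, 1.1, 1.3]
gripper_width: 0.0345
```

Request:
drive_tool(plan=[0,0.01,0,0,0,0,0,0.01,0,0,0,0,0,0.01,0,0,0,0,0,0.01,0,0,0,0], hand=-0.3)

```text
time: 19.22
ee_pos: [0.6023, 0.0422, 0.0421]
tool_rot: [-90.0, 0.0, 0.0]
force: [0.0, -0.6, -0.9]
gripper_width: 0.056
```

Request:
drive_tool(plan=[0,-0.9,0,0,0,0,0,-1.9,0,0,0,0,0,-2.9,0,0,0,0,-0.3,-3.6,-0.1,0,0,0,-1.1,-3.6,-0.4,0,0,0])

```text
time: 19.63
ee_pos: [0.565, 0.0265, 0.1945]
tool_rot: [-90.0, -1.0, 0.1]
force: [0.3, -1.0, 2.1]
gripper_width: 0.0556
```

Request:
drive_tool(plan=[-0.9,0,-0.3,0,0,0,-1.8,0,-0.6,0,0,0,-2.5,0,-0.9,0,0,0,-2.75,0,-0.97,0,0,0,-2.75,0,-0.97,0,0,0], hand=-1)

```text
time: 20.05
ee_pos: [0.4462, -0.0132, 0.1865]
tool_rot: [-90.0, 0.0, -0.1]
force: [0.1, 0.5, -0.4]
gripper_width: 0.0853
```

Request:
drive_tool(plan=[0,0,0,0,0,0,0,0,0,0,0,0])

```text
time: 20.22
ee_pos: [0.4491, -0.0126, 0.1862]
tool_rot: [-90.0, -0.1, 0.0]
force: [0.6, 0.2, 0.1]
gripper_width: 0.0853
```

```bash
python3 - <<'E'
from h import *
s=monitor.sense();print(s['ee_pos'],s['tool_rot'],s['gripper_width'])
cv2.imwrite('pics/w7.png',viewer.get_image('wrist')[:,:,::-1])
E
```

```text
[ 0.44914911 -0.01260499  0.18623761] [-8.99959838e+01 -6.25847657e-02  8.50454659e-03] 0.0853057082906955
```

View pics/w7.png

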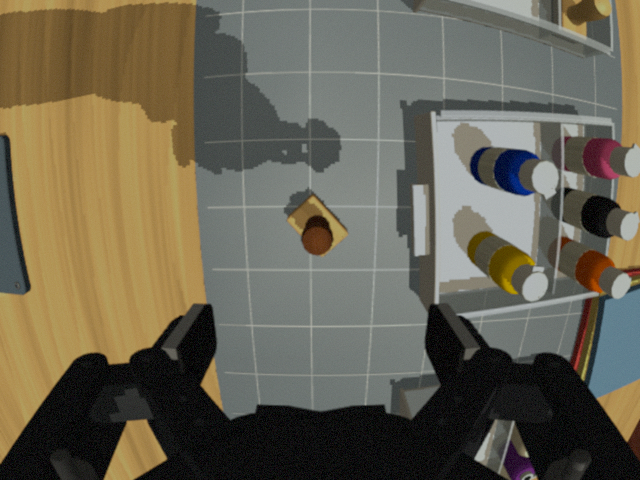

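Both bottles stand upright in the paint bay. The stamp handle top is at (317,239).

Request:
drive_tool(plan=[-0.04,0.8,0.02,0,0,0,-0.04,1.7,0.02,0,0,0,-0.04,2.6,0.02,0,0,0,-0.04,3.2,0.02,0,0,0,-0.04,3.6,0.02,0,0,0])

```text
time: 20.68
ee_pos: [0.445, -0.0111, 0.0382]
tool_rot: [-89.9, 0.3, 0.1]
force: [0.4, 0.0, 0.8]
gripper_width: 0.0851
```

Request:
drive_tool(plan=[0,0.15,0,0,0,0,0,0.24,0,0,0,0,0,0.24,0,0,0,0])

```text
time: 20.93
ee_pos: [0.4471, -0.0117, 0.0323]
tool_rot: [-90.0, 0.0, 0.0]
force: [-0.7, -0.3, 0.1]
gripper_width: 0.0856
```

Request:
drive_tool(plan=[0,0,0,0,0,0,0,0,0,0,0,0,0,0,0,0,0,0,0,0,0,0,0,0,0,0,0,0,0,0], hand=1)

```text
time: 21.35
ee_pos: [0.4473, -0.012, 0.0333]
tool_rot: [-90.0, -0.1, -0.0]
force: [0.1, -0.1, 0.0]
gripper_width: 0.0253
```

Request:
drive_tool(plan=[0,0,0,0,0,0,0,0,0,0,0,0,0,0,0,0,0,0])

```text
time: 21.6
ee_pos: [0.4473, -0.0121, 0.0333]
tool_rot: [-90.0, -0.1, -0.0]
force: [0.2, -0.5, 4.2]
gripper_width: 0.0226
```

Request:
drive_tool(plan=[0,-0.9,0,0,0,0,0,-1.9,0,0,0,0,0,-2.9,0.1,0,0,0,0.1,-3.5,0.5,0,0,0,0.4,-3.6,1.2,0,0,0])

```text
time: 22.02
ee_pos: [0.4652, 0.0347, 0.1826]
tool_rot: [-90.1, -0.5, -0.2]
force: [1.6, -0.1, 0.5]
gripper_width: 0.0223
```

Request:
drive_tool(plan=[0.5,0,0.8,0,0,0,1.0,0,1.6,0,0,0,1.5,0,2.4,0,0,0,2.0,0,3.2,0,0,0,2.5,0,4.0,0,0,0])

```text
time: 22.43
ee_pos: [0.563, 0.1978, 0.1756]
tool_rot: [-90.0, 0.1, 0.0]
force: [0.2, -0.7, 0.7]
gripper_width: 0.0227
```

Request:
drive_tool(plan=[0.5,0,0.8,0,0,0,0.9,0,1.4,0,0,0,1.1,0,1.6,0,0,0,1.1,0,1.6,0,0,0,1.1,0,1.6,0,0,0])

```text
time: 22.85
ee_pos: [0.6062, 0.2602, 0.175]
tool_rot: [-90.1, 0.1, 0.0]
force: [-0.1, 0.0, 0.2]
gripper_width: 0.0227
```

```bash
python3 - <<'E'
from h import *
s=monitor.sense();print(s['ee_pos'],s['tool_rot'],s['gripper_width'])
cv2.imwrite('pics/w8.png',viewer.get_image('wrist')[:,:,::-1])
E
```

```text
[0.60620961 0.26023892 0.17503105] [-9.00659766e+01  1.43917780e-01  4.93357418e-02] 0.022675738226923915
```

View pics/w8.png

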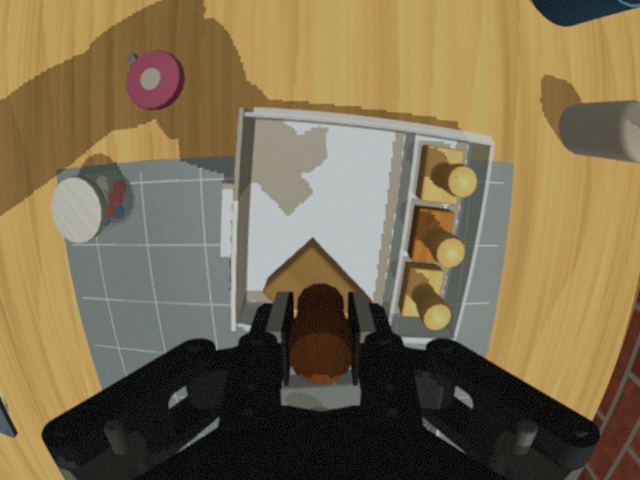

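The stamp is held upright over the stamp bay, and the jar and tape look undisturbed. Lowering.

Request:
drive_tool(plan=[0,0.9,0,0,0,0,0,1.8,0,0,0,0,0,2.5,0,0,0,0,0,3.0,0,0,0,0,0,3.25,0,0,0,0])

```text
time: 23.32
ee_pos: [0.6033, 0.2578, 0.0424]
tool_rot: [-90.1, 0.4, -0.1]
force: [-1.4, -0.9, -0.7]
gripper_width: 0.0225
```

Request:
drive_tool(plan=[0,0.1,0,0,0,0,0,0.16,0,0,0,0,0,0.16,0,0,0,0,0,0.16,0,0,0,0])

```text
time: 23.65
ee_pos: [0.6082, 0.2603, 0.0425]
tool_rot: [-89.9, -0.2, -0.0]
force: [0.9, -0.1, -0.2]
gripper_width: 0.0226
```

Request:
drive_tool(plan=[0,0.08,0,0,0,0,0,0.11,0,0,0,0,0,0.11,0,0,0,0,0,0.11,0,0,0,0])

```text
time: 23.98
ee_pos: [0.6079, 0.2604, 0.0373]
tool_rot: [-90.0, -0.2, 0.0]
force: [-0.5, -0.6, 4.0]
gripper_width: 0.0225
```

Touching the floor. Releasing and lifting clear.

Request:
drive_tool(plan=[0,0,0,0,0,0,0,0,0,0,0,0,0,0,0,0,0,0,0,0,0,0,0,0], hand=-0.3)

```text
time: 24.32
ee_pos: [0.6062, 0.26, 0.035]
tool_rot: [-90.0, 0.1, 0.0]
force: [-0.1, 0.9, -0.1]
gripper_width: 0.0553
```

Request:
drive_tool(plan=[0,-0.9,0,0,0,0,0,-1.9,0,0,0,0,0,-2.9,0,0,0,0,0,-3.8,0,0,0,0,-0.8,-4.2,0,0,0,0])

```text
time: 24.73
ee_pos: [0.5815, 0.2603, 0.2077]
tool_rot: [-89.9, -0.6, -0.2]
force: [0.4, 1.1, 0.6]
gripper_width: 0.0557
```

Request:
drive_tool(plan=[-1,0,0,0,0,0,-2,0,0,0,0,0,-3,0,0,0,0,0,-4,0,0,0,0,0,-5,0,0,0,0,0])

```text
time: 25.15
ee_pos: [0.3727, 0.2598, 0.2033]
tool_rot: [-90.0, 0.0, -0.0]
force: [-0.5, 0.7, -0.0]
gripper_width: 0.0556
```

Request:
drive_tool(plan=[0,0,0,0,0,0,0,0,0,0,0,0,0,0,0,0,0,0,0,0,0,0,0,0,0,0,0,0,0,0])

```text
time: 25.57
ee_pos: [0.3761, 0.2602, 0.2039]
tool_rot: [-90.0, -0.0, -0.1]
force: [0.4, 0.0, -0.1]
gripper_width: 0.0556
```

```bash
python3 - <<'E'
from h import *
s=monitor.sense();print(s['ee_pos'],s['gripper_width'],s['time'])
for n in('scene','top'): cv2.imwrite(f'pics/{n}9.png',viewer.get_image(n)[:,:,::-1])
E
```

```text
[0.37608137 0.2601827  0.20386054] 0.055620543056430306 25.5667
```

View pics/scene9.png

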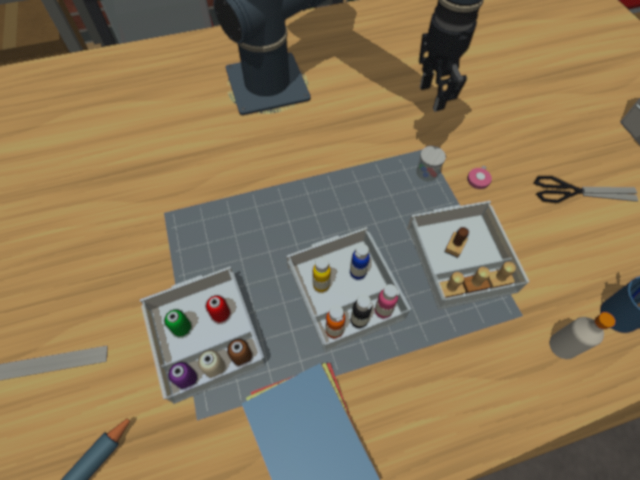

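View pics/top9.png

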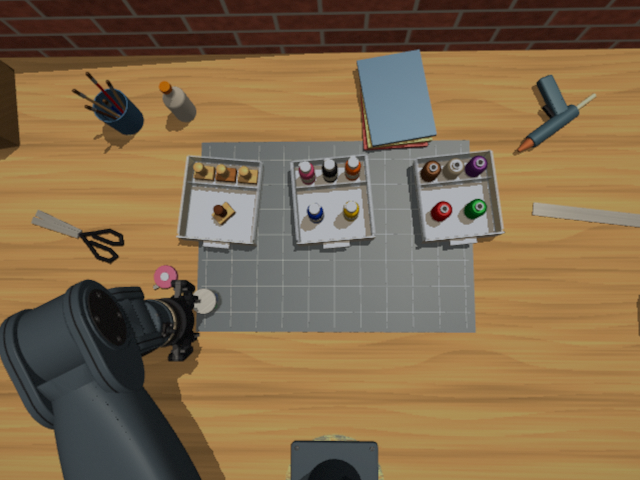

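In the final views all five things stand upright in their own front bays. The jar at (204,301) and the tape at (165,277) haven't moved, and the gripper hangs free at z = 0.20 m. Handing in.

```bash
python3 -c "
from cell import job
print(job.job_done())"
```

```text
the job is handed in; nothing more can be done
None
```

All five things are back in their drawers. I placed them in the order red spool, green spool, yellow paint, blue paint, stamp: spools in the thread drawer, bottles in the paint drawer, stamp in the stamp drawer. I handed the job in at about 25.7 s on the robot's clock.

**Last checks:** In the final scene and top pictures each one stands upright in its drawer's front bay. The button jar and tape measure are at the same pixels as at the start. The gripper was empty and clear of everything, at z = 0.20 m.

**What disagreed:**
- The top and scene cameras differed by about 4 mm. I split the difference, and the wrist camera agreed with that to about 2 mm.
- Fast descents overshot by a few millimetres. The largest force reading at the end of a move was about 11 N, while lowering the green spool, well under the limits. Force was only read at the end of each move.

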